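# Shingle the colour sample plates in the display tray

## Task

Carry on the overlapping row of colour samples in the grey tray, like roof shingles: lay the yellow plate so that one end rests on the white plate's end nearest the empty part of the tray, covering about a third of that plate, and the other end rests on the tray floor, then lay the blue plate on the yellow one in the same way. Keep the row straight along the middle of the tray, set the plates down rather than dropping them, and leave the red plate where it is.

Things in the scene. Friction and masses are not known exactly. Their poses are not given: they have to be found in the camera images.
- tray: fixed grey tray, 230 x 140 mm; floor top 4 mm, rim (5 mm wide) top 10 mm above the bench. Origin: centre of its underside; x along its length, z up. A white plate, 80 x 36 x 6 mm, is screwed flat to the floor on the centre line, long side along x, centre at x = -62 mm, top 10 mm above the bench; the row grows towards +x over the empty floor.
- plate_yellow: yellow coated metal sample plate, 80 x 36 x 6 mm, 47 g, loose, flat on the bench; both ends alike. Origin: centre of its underside; x along its length (80), y across (36), z up. The first to lay: a third is 27 mm, so its centre goes about 53 mm beyond the white one's; it comes to lie tilted about 6 degrees, its end towards the tray's +x down on the floor.
- plate_blue: blue coated metal sample plate, 80 x 36 x 6 mm, 47 g, loose, flat on the bench; both ends alike. Origin: centre of its underside; x along its length (80), y across (36), z up. The second to lay: centre about 53 mm beyond the yellow one's, tilted likewise.
- plate_red: red coated metal sample plate, 80 x 36 x 6 mm, 47 g, loose, flat on the bench; both ends alike. Origin: centre of its underside; x along its length (80), y across (36), z up. Not needed: it stays where it lies.
Things that resemble listed ones, but are neither listed nor needed, are in the scene too. Of the things shaped like the plate_yellow, the yellow one is meant.

How it is judged:
By the outcome, as a careful person would: the job done as asked, in the order asked, and still so for the second after the job is handed in, with the robot touching nothing.
It also fails if it takes over 51 s, if anything falls off the work surface, if the arm or the gripper's body presses on something with over 40 N, if the wrist force passes 120 N, or if a joint passes its speed limit or range.

## Robot

A 6-joint arm with a two-finger parallel gripper is mounted at the origin on a cart in front of the work surface, level with it; the furniture and walls round the work are solid. World frame = base frame: x ahead of the robot, y to its left, z up, the work surface at z = 0. Lengths are in m, angles in rad, forces in N, time in s.
With the tool pointing down it reaches from about 0.3 to 0.775 m from the base axis. Payload 14.6 kg.
Tool frame: the origin (TCP) lies between the finger pads; the fingertips stand 8 mm ahead of it and the grasp point (between the pads) lies 11 mm behind it; z points along the fingers, y is the direction in which the jaws open and shut (so a half turn about z gives the same grasp; the last joint's range is limited). The gripper opens to 85 mm and grips with 20 to 120 N. Pads are 22 mm wide; open, the fingers measure 114 mm over their backs; the gripper's body (76 mm by 85 mm) begins 54 mm behind the grasp point. The pads swing forward as they close: fully open they stand 13 mm farther back than shut.
Start: joints at [-0.067, 0.3, 1.521, -0, 1.321, -0.067], TCP at [0.55, -0, 0.239] pointing down, gripper open.
Joint ranges: [-3.03, 3.03], [-0.79, 2.21], [0.23, 2.52], [-1.04, 4.18], [0, 3.07], [-2.55, 2.55]. Speed limits (rad/s): [2.22, 2.22, 2.57, 3.14, 3.14, 3.14].

## Interface

Orientations are given as a unit quaternion [w, x, y, z].
In Python, from workcell import env gives the robot as it stands.
- The arm moves only by the tool drive_tool, never from a script. Its argument "motion" is a list of rows, each an object with "travel": the shift along the world's x, y, z in units of 30 mm (1.0 is 30 mm), a list of three; "turn": the turn, a rotation vector about the world's x, y, z in units of 6 degrees (1.0 is 6 degrees), a list of three; "fingers": the finger opening in mm, from 0 to 85.4. A call has 1 to 12 rows; each row shifts and turns the commanded pose from where the row before left it; what a row does not reach is not made up. A row lasts 1/10 s, in which the tool goes at most 50 mm and 8.59 degrees, less where a joint would pass 70% of its speed; a pose out of reach is approached as far as the arm can. A call is refused whole if a number of a shift passes 1 or a number of a turn 1, either way. A call with a gripper value outside its range is refused whole. The fingers move at their own pace and stop on an object; "newtons" is the grip in N (left out, the last holds). Time passes only in rows, so rows that do not move let the fingers close. It gives the time, the measured TCP pose, the force and the opening at its end, in the units of the state.
- env.get_state(): the state, without advancing time (a new reading comes with each control period).
- env.snapshot(name): name is "scene" or "side" or "wrist"; returns a dict with "frame" (480x640x3 uint8, red, green, blue), "camera_matrix" (3x3 intrinsics, pixels), "R" (3x3) and "t" (3): a world point X has camera coordinates R X + t. Camera axes: x right, y down, z forward; pixel columns grow to the right and rows downward; lengths in m; the calibration is good to about 2 mm. A picture is of the moment at which its call begins. There is no depth.
- env.job_done(): hands the job in, once; it reports no verdict.
Trained networks look in a picture, given as the dict that the camera call returned (one of the last four; its "shot" number tells which), for a name from the list of things; names that differ only in an ending like _2 or _b are one class to them, and where a whole thing is asked for, a point or a joint stands for the part that bears it (a point fixed in the world has none). Each returns a list of dicts, best first, with "conf" (0 to 1); they miss things now and then, are a little off and sometimes report something else, mostly with a low value. They report only what shows in the picture. A call takes as long as a camera call. They do not tell look-alikes from the thing itself.
- env.cut_out(name, picture): "region" (480x640 bool, what is visible of it) and "box" ([left, top, right, bottom] in pixels, round what is visible of it).
- env.landmark_of(name, picture): "xy" ([column, row] in pixels: a listed point, or the origin of a listed thing).
The state is a dict: "clock": time; "qpos": joint angles; "joint_velocities": joint speeds; "joint_torque": joint torques, N m; "ee_pos": TCP position; "tool_rot": TCP orientation; "wrist_force": force on the tool from outside, world axes, zero at the start; "ft_torque": the same for the moment, N m; "width": finger opening in m.
Only numpy, scipy, OpenCV 4.12 (cv2) and the standard library are available. Lean on these libraries where they do the work, as an engineer would, in place of code of your own. Each camera call takes 0.05 s, during which the arm holds its last target. There are 200 camera calls.

## Working session

There is one attempt and no reset: what is moved stays moved. The work goes in short steps, Python scripts to look and compute and a tool call to move; the robot and the scene stay as the last step left them, time stands still between calls to the robot, and variables do not carry over. Pictures are saved under pics/ and viewed, about 8 in all and at most 12, crops included, and the job is handed in when it is done.

Besides the shell and the picture viewer there is one more tool, called after ">>>" as name(argument=value, ...), one argument or row to a line, values as JSON. drive_tool: Moves the arm, as the interface text tells. Its arguments: {"type":"object","properties":{"motion":{"type":"array"},"newtons":{"type":"number"}},"required":["motion"]}

```bash
mkdir -p pics
cat > h.py <<'E'
import numpy as np, cv2
from workcell import env
def ray(p,uv,z):
    K,R,t=map(np.array,(p["camera_matrix"],p["R"],p["t"]))
    d=R.T@np.linalg.solve(K,[uv[0],uv[1],1.]); c=-R.T@t
    return c+d*(z-c[2])/d[2]
def save(p,n): cv2.imwrite(f"pics/{n}.png",cv2.cvtColor(p["frame"],cv2.COLOR_RGB2BGR))
def rect(p,region,z):
    """corners of region's min-area rectangle at plane z -> centre, size, yaw"""
    ys,xs=np.nonzero(region)
    W=np.array([ray(p,(x,y),z)[:2] for x,y in zip(xs,ys)])*1000
    (c,s,a)=cv2.minAreaRect(W.astype(np.float32))
    if s[0]<s[1]: s=s[::-1]; a+=90
    return np.round(c,1),np.round(s,1),round((a+90)%180-90,1)
E
python3 - <<'E'
from h import *
ims=[]
for n in("scene","side"):
    p=env.snapshot(n); save(p,n+"0")
    for o,z in(("tray",.01),("plate_yellow",.006),("plate_blue",.006),("plate_red",.006)):
        for d in env.cut_out(o,p): print(n,o,round(d["conf"],2),np.round(d["box"]),*rect(p,d["region"],z))
E
```

```text
scene tray 0.57 [297. 289. 498. 407.] [ 519.1 -132. ] [235. 146.] -0.3
scene plate_yellow 0.9 [330. 244. 358. 273.] [566.1  82.5] [81.4 36.9] 70.8
scene plate_yellow 0.89 [214. 218. 254. 234.] [446.9 286.4] [75.6 44. ] -19.3
scene plate_yellow 0.65 [273. 287. 326. 317.] [444.3  13.5] [82.2 42.5] -7.4
scene plate_blue 0.97 [246. 248. 288. 276.] [448.5 129.8] [83.7 44.9] 14.5
scene plate_red 0.78 [281. 206. 326. 228.] [580.2 249.7] [87.3 45.6] 14.7
side tray 0.55 [272. 164. 397. 226.] [ 521.7 -123. ] [232.1 157. ] -0.1
side plate_yellow 0.9 [245. 230. 289. 260.] [568.1  89.2] [84.9 44. ] 71.9
side plate_yellow 0.76 [326. 229. 376. 252.] [445.4  18.4] [79.9 41.5] -7.2
side plate_yellow 0.61 [252. 324. 314. 369.] [447.7 292.1] [84.4 39.7] -15.8
side plate_blue 0.92 [292. 263. 348. 291.] [449.8 136.4] [80.3 45.3] 13.4
side plate_red 0.7 [184. 293. 240. 316.] [580.7 256.2] [80.7 40.4] 13.2
```

```bash
python3 -c "
import cv2,numpy as np
a=[cv2.resize(cv2.imread(f'pics/{n}0.png'),(640,480)) for n in('scene','side')]
" ; ls pics
```

```text
scene0.png
side0.png
```

View pics/scene0.png

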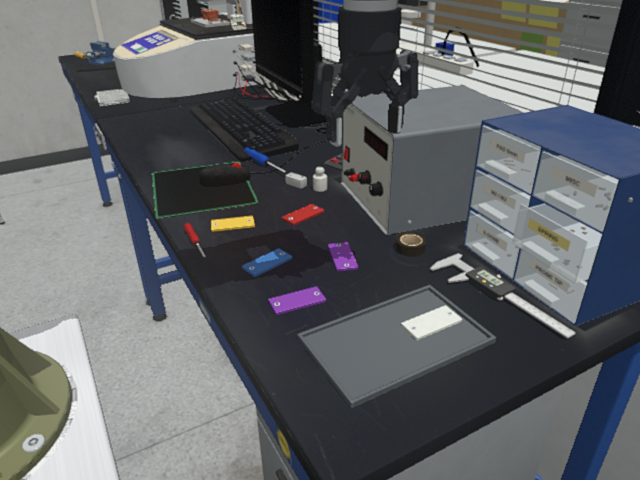

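View pics/side0.png

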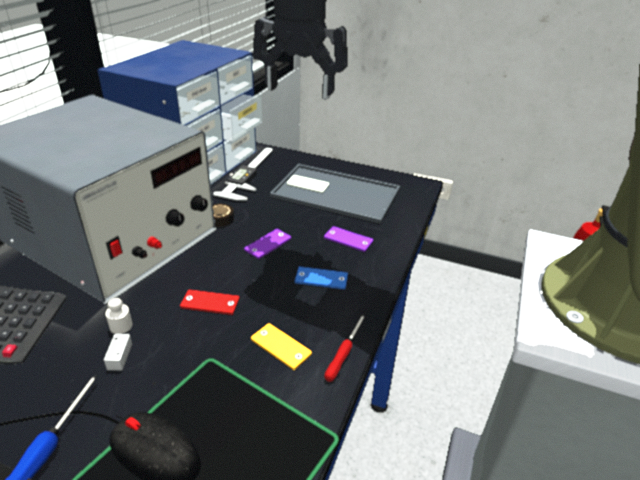

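The scene view shows the only yellow plate at (233,224), blue at (268,263) and red at (303,214). Purple look-alikes are at (343,256) and (297,300). The white plate, at (432,322), sits at the tray's far (+x world) end, so the row grows towards the robot. The side view agrees. Next I go above yellow.

>>> drive_tool(
  motion=[
    {"travel": [-0.34,0.96,-0.2],"turn": [0,0,-0.28],"fingers": 60},
    {"travel": [-0.34,0.96,-0.2],"turn": [0,0,-0.28],"fingers": 60},
    {"travel": [-0.34,0.96,-0.2],"turn": [0,0,-0.28],"fingers": 60},
    {"travel": [-0.34,0.96,-0.2],"turn": [0,0,-0.28],"fingers": 60},
    {"travel": [-0.34,0.96,-0.2],"turn": [0,0,-0.28],"fingers": 60},
    {"travel": [-0.34,0.96,-0.2],"turn": [0,0,-0.28],"fingers": 60},
    {"travel": [-0.34,0.96,-0.2],"turn": [0,0,-0.28],"fingers": 60},
    {"travel": [-0.34,0.96,-0.2],"turn": [0,0,-0.28],"fingers": 60},
    {"travel": [-0.34,0.96,-0.2],"turn": [0,0,-0.28],"fingers": 60},
    {"travel": [-0.34,0.96,-0.2],"turn": [0,0,-0.28],"fingers": 60},
    {"travel": [0,0,0],"turn": [0,0,0],"fingers": 60},
  ],
)

```text
clock: 1.6
ee_pos: [0.4466, 0.2904, 0.1785]
tool_rot: [-0.0, 0.802, 0.597, -0.001]
wrist_force: [0.6, -0.6, 0.8]
width: 0.06
```

```bash
cat >> h.py <<'E'
from scipy.spatial.transform import Rotation as Ro
def tcp():
    s=env.get_state(); q=s["tool_rot"]; M=Ro.from_quat([*q[1:],q[0]]).as_matrix()
    print("t",round(s["clock"],2),"tcp",np.round(np.array(s["ee_pos"])*1000,1),"jaw",np.round(M[:,1],3),"z",np.round(M[:,2],3),"F",np.round(s["wrist_force"],1),"w",round(s["width"]*1000,1))
E
python3 - <<'E'
from h import *
tcp(); p=env.snapshot("wrist"); save(p,"w1"); print(np.round(-np.array(p["R"]).T@p["t"],3))
for o in("plate_yellow","plate_blue"):
  for d in env.cut_out(o,p): print(o,round(d["conf"],2),np.round(d["box"]),*rect(p,d["region"],.006))
E
```

```text
t 1.6 tcp [446.6 290.4 178.5] jaw [ 0.958 -0.287 -0.001] z [-0.001 -0.    -1.   ] F [ 0.6 -0.6  0.8] w 60.0
[0.468 0.356 0.312]
plate_yellow 0.83 [507. 363. 554. 381.] [578.5 119.2] [36.4 16.2] -19.2
plate_yellow 0.58 [256. 192. 374. 246.] [449.3 289.6] [80.9 37.2] -17.8
plate_blue 0.8 [322. 357. 409. 429.] [448.2 134.6] [74.  39.4] 13.4
```

View pics/w1.png

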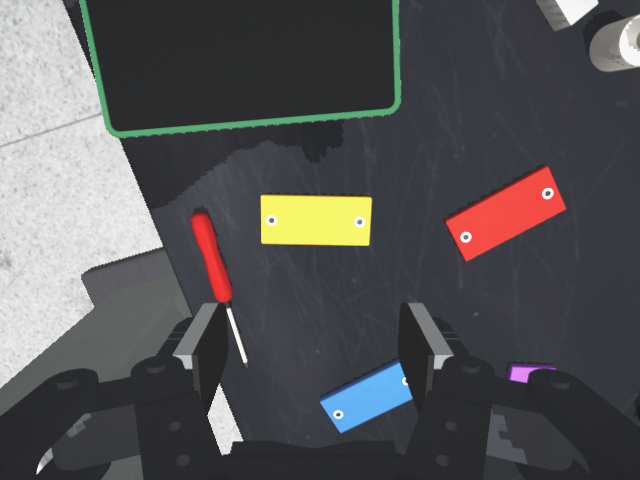

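The wrist view shows yellow centred at (316,220), with its long axis horizontal. The jaws must turn by a quarter, which is safe for the last joint. I'll turn and come down.

>>> drive_tool(
  motion=[
    {"travel": [0,0,-0.2],"turn": [0,0,0.99],"fingers": 50},
    {"travel": [0,0,-0.2],"turn": [0,0,0.99],"fingers": 50},
    {"travel": [0,0,-0.2],"turn": [0,0,0.99],"fingers": 50},
    {"travel": [0,0,-0.2],"turn": [0,0,0.99],"fingers": 50},
    {"travel": [0,0,-0.2],"turn": [0,0,0.99],"fingers": 50},
    {"travel": [0,0,-0.2],"turn": [0,0,0.99],"fingers": 50},
    {"travel": [0,0,-0.2],"turn": [0,0,0.99],"fingers": 50},
    {"travel": [0,0,-0.2],"turn": [0,0,0.99],"fingers": 50},
    {"travel": [0,0,-0.2],"turn": [0,0,0.99],"fingers": 50},
    {"travel": [0,0,-0.2],"turn": [0,0,0.99],"fingers": 50},
    {"travel": [0.03,0,-0.2],"turn": [0,0,0.99],"fingers": 50},
    {"travel": [0.03,-0.02,-0.2],"turn": [0,0,0.99],"fingers": 50},
  ],
)

```text
clock: 2.95
ee_pos: [0.4505, 0.2865, 0.1074]
tool_rot: [0.0, 0.304, 0.953, 0.0]
wrist_force: [-0.3, -0.0, 0.7]
width: 0.0501
```

>>> drive_tool(
  motion=[
    {"travel": [0,0,-0.3],"turn": [0,0,0.98],"fingers": 50},
    {"travel": [0,0,-0.3],"turn": [0,0,0.97],"fingers": 50},
    {"travel": [0,0,-0.3],"turn": [0,0,0.97],"fingers": 50},
    {"travel": [0,0,-0.3],"turn": [0,0,0],"fingers": 50},
    {"travel": [0,0,0],"turn": [0,0,0],"fingers": 50},
    {"travel": [0,0,0],"turn": [0,0,0],"fingers": 50},
  ],
)

```text
clock: 3.55
ee_pos: [0.45, 0.2871, 0.0715]
tool_rot: [0.0, 0.158, 0.987, 0.0]
wrist_force: [-0.4, -0.5, 0.2]
width: 0.0502
```

Run:
```python
from h import *
tcp(); p=env.snapshot("wrist"); save(p,"w2")
for d in env.cut_out("plate_yellow",p): print(round(d["conf"],2),np.round(d["box"]),*rect(p,d["region"],.006))
```

```text
t 3.55 tcp [450.  287.1  71.5] jaw [0.312 0.95  0.   ] z [ 0.  0. -1.] F [-0.4 -0.5  0.2] w 50.2
0.88 [277. 180. 355. 338.] [448.2 288.9] [79.6 35.7] -17.8
```

View pics/w2.png

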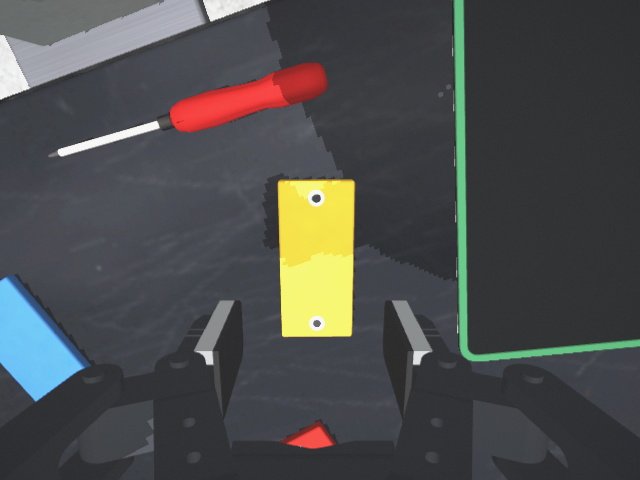

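The wrist view shows yellow (277–355, 180–338) centred between the pads at columns 235 and 392. The remaining offset is about 2 mm. I'll correct it and descend.

>>> drive_tool(
  motion=[
    {"travel": [-0.06,0.06,-0.5],"turn": [0,0,-0.05],"fingers": 50},
    {"travel": [0,0,-0.5],"turn": [0,0,0],"fingers": 50},
    {"travel": [0,0,-0.5],"turn": [0,0,0],"fingers": 50},
    {"travel": [0,0,-0.3],"turn": [0,0,0],"fingers": 50},
    {"travel": [0,0,0],"turn": [0,0,0],"fingers": 50},
    {"travel": [0,0,0],"turn": [0,0,0],"fingers": 50},
  ],
)

```text
clock: 4.25
ee_pos: [0.4482, 0.2893, 0.0176]
tool_rot: [0.0, 0.159, 0.987, 0.0]
wrist_force: [-0.0, -0.3, -0.1]
width: 0.0499
```

>>> drive_tool(
  motion=[
    {"travel": [0,0,-0.1],"turn": [0,0,0],"fingers": 48},
    {"travel": [0,0,-0.07],"turn": [0,0,0],"fingers": 48},
    {"travel": [0,0,0],"turn": [0,0,0],"fingers": 48},
    {"travel": [0,0,0],"turn": [0,0,0],"fingers": 48},
  ],
)

```text
clock: 4.65
ee_pos: [0.4481, 0.2892, 0.0123]
tool_rot: [0.0, 0.159, 0.987, 0.0]
wrist_force: [0.0, -0.5, -0.9]
width: 0.0476
```

>>> drive_tool(
  motion=[
    {"travel": [0,0,-0.07],"turn": [0,0,0],"fingers": 46},
    {"travel": [0,0,0],"turn": [0,0,0],"fingers": 46},
    {"travel": [0,0,0],"turn": [0,0,0],"fingers": 46},
  ],
)

```text
clock: 4.95
ee_pos: [0.448, 0.2892, 0.01]
tool_rot: [-0.0, 0.159, 0.987, -0.0]
wrist_force: [-0.8, 0.5, 0.9]
width: 0.0461
```

>>> drive_tool(
  motion=[
    {"travel": [0,0,-0.05],"turn": [0,0,0],"fingers": 42},
    {"travel": [0,0,0],"turn": [0,0,0],"fingers": 42},
    {"travel": [0,0,0],"turn": [0,0,0],"fingers": 42},
  ],
)

```text
clock: 5.25
ee_pos: [0.448, 0.2892, 0.0085]
tool_rot: [-0.0, 0.159, 0.987, -0.0]
wrist_force: [0.5, 0.1, -0.8]
width: 0.0419
```

>>> drive_tool(
  motion=[
    {"travel": [0,0,0],"turn": [0,0,0],"fingers": 37},
    {"travel": [0,0,0],"turn": [0,0,0],"fingers": 30},
    {"travel": [0,0,0],"turn": [0,0,0],"fingers": 30},
    {"travel": [0,0,0],"turn": [0,0,0],"fingers": 30},
  ],
  newtons=50,
)

```text
clock: 5.65
ee_pos: [0.4481, 0.2893, 0.009]
tool_rot: [0.0, 0.159, 0.987, 0.0]
wrist_force: [-1.0, -1.5, 5.5]
width: 0.0337
```

>>> drive_tool(
  motion=[
    {"travel": [0,0,0],"turn": [0,0,0],"fingers": 30},
  ],
)

```text
clock: 5.75
ee_pos: [0.4481, 0.2893, 0.0089]
tool_rot: [0.0, 0.159, 0.987, 0.0]
wrist_force: [-1.9, -0.6, 5.6]
width: 0.0338
```

Run:
```python
from h import *
tcp(); p=env.snapshot("wrist"); save(p,"w3")
cv2.imwrite("pics/w3.png",cv2.resize(cv2.cvtColor(p["frame"][120:430,180:450],cv2.COLOR_RGB2BGR),None,fx=1.9,fy=1.9))
```

```text
t 5.75 tcp [448.1 289.3   8.9] jaw [0.314 0.949 0.   ] z [ 0.  0. -1.] F [-1.9 -0.6  5.6] w 33.8
```

View pics/w3.png

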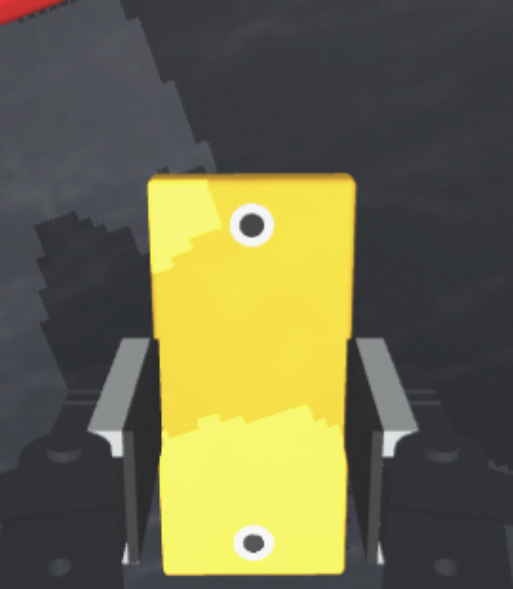

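Yellow is held between both pads (opening 33.8 mm, small upward force). I'll lift it and start towards the tray.

>>> drive_tool(
  motion=[
    {"travel": [0,0,0.3],"turn": [0,0,0],"fingers": 30},
    {"travel": [0,0,0.5],"turn": [0,0,0],"fingers": 30},
    {"travel": [0,0,0.9],"turn": [0,0,0],"fingers": 30},
    {"travel": [0,0,0.9],"turn": [0,0,0],"fingers": 30},
    {"travel": [0,-0.5,0.9],"turn": [0,0,0],"fingers": 30},
    {"travel": [0.2,-0.8,0.9],"turn": [0,0,0.3],"fingers": 30},
    {"travel": [0.3,-0.9,0.5],"turn": [0,0,0.5],"fingers": 30},
    {"travel": [0.4,-0.9,0.3],"turn": [0,0,0.5],"fingers": 30},
    {"travel": [0.4,-0.9,0],"turn": [0,0,0.5],"fingers": 30},
    {"travel": [0.4,-0.9,0],"turn": [0,0,0.5],"fingers": 30},
    {"travel": [0.5,-0.9,0],"turn": [0,0,0.5],"fingers": 30},
  ],
  newtons=60,
)

```text
clock: 6.9
ee_pos: [0.5142, 0.1141, 0.166]
tool_rot: [0.001, 0.012, 1.0, 0.0]
wrist_force: [0.8, 0.2, 0.1]
width: 0.0336
```

>>> drive_tool(
  motion=[
    {"travel": [0.4,-0.9,0],"turn": [0,0,0.2],"fingers": 30},
    {"travel": [0.5,-0.9,0],"turn": [0,0,0],"fingers": 30},
    {"travel": [0.5,-0.9,0],"turn": [0,0,0],"fingers": 30},
    {"travel": [0.3,-0.7,0],"turn": [0,0,0],"fingers": 30},
    {"travel": [0,0,0],"turn": [0,0,0],"fingers": 30},
    {"travel": [0,0,0],"turn": [0,0,0],"fingers": 30},
  ],
)

```text
clock: 7.5
ee_pos: [0.5649, 0.0131, 0.1653]
tool_rot: [0.0, 0.003, 1.0, 0.0]
wrist_force: [-0.1, 0.8, 0.2]
width: 0.0333
```

Run:
```python
from h import *
tcp()
for n in("wrist","scene","side"):
    p=env.snapshot(n); save(p,n+"4"); f=p["frame"].astype(int)
    for d in env.cut_out("tray",p)[:1]:
        print(n,"tray",round(d["conf"],2),np.round(d["box"]),*rect(p,d["region"],.010))
        b=np.array(d["box"]).astype(int); m=np.zeros((480,640),np.uint8)
        m[b[1]:b[3],b[0]:b[2]]=(f.min(2)>190)[b[1]:b[3],b[0]:b[2]]
        k,l,st,_=cv2.connectedComponentsWithStats(m)
        for i in range(1,k):
            if st[i,4]>150: print("white",st[i],*rect(p,l==i,.010))
    if n=="wrist":
        for d in env.cut_out("plate_yellow",p): print(d["conf"],d["box"],*rect(p,d["region"],env.get_state()["ee_pos"][2]))
```

```text
t 7.5 tcp [564.9  13.1 165.3] jaw [0.006 1.    0.   ] z [ 0.  0. -1.] F [-0.1  0.8  0.2] w 33.3
wrist tray 0.9 [  0.   2. 214. 322.] [ 532.2 -128.5] [211.7 141.7] -0.4
white [  77  198   64  108 5413] [ 585.3 -130. ] [78.4 35.2] -0.3
0.72 [282.9, 0.0, 348.8, 111.2] [478.   12.8] [28.9 16.6] -6.7
0.65 [364.2, 188.5, 477.4, 269.8] [529.9  45.3] [36.9 16.9] 71.1
side tray 0.86 [271. 166. 400. 223.] [ 522.  -121.4] [231.6 155. ] -0.7
white [287 175  42  17 435] [ 585.1 -129.6] [83.1 45.3] -0.1
```

View pics/wrist4.png

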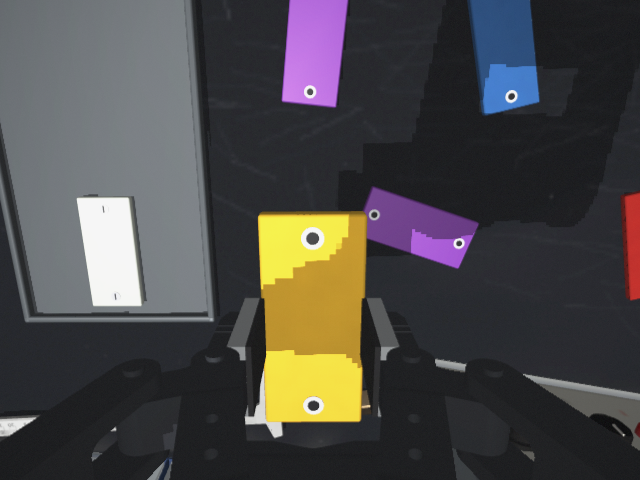

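The wrist view shows white clearly at (110,250), giving (585,-130) mm, and the side view agrees. Yellow is held at (312,316). I'll measure its pose in the hand with PnP.

```bash
cat >> h.py <<'E'
def held(p,lo,hi):
    """pose of the held plate's top face from its corners (colour mask near image centre)"""
    hsv=cv2.cvtColor(p["frame"],cv2.COLOR_RGB2HSV); m=cv2.inRange(hsv,lo,hi)
    m=cv2.morphologyEx(m,cv2.MORPH_CLOSE,np.ones((25,25),np.uint8))
    k,l,st,ce=cv2.connectedComponentsWithStats(m); i=1+np.argmax(st[1:,4])
    c=max(cv2.findContours((l==i).astype(np.uint8),0,2)[0],key=cv2.contourArea)
    q=cv2.approxPolyDP(cv2.convexHull(c),8,True)[:,0].astype(float); print("corners",q.tolist())
    s=q.sum(1); d=q[:,0]-q[:,1]; q=np.array([q[s.argmin()],q[d.argmax()],q[s.argmax()],q[d.argmin()]])
    o=np.array([[-18,-40,0],[18,-40,0],[18,40,0],[-18,40,0]],float)
    _,rv,tv=cv2.solvePnP(o,q,np.array(p["camera_matrix"]),None)
    R,t=np.array(p["R"]),np.array(p["t"])*1000
    C=R.T@(tv.ravel()-t); A=R.T@cv2.Rodrigues(rv)[0]
    e=np.array(env.get_state()["ee_pos"])*1000
    print("top centre",np.round(C,1),"rel tcp",np.round(C-e,1),"long axis",np.round(A[:,1],3),"short",np.round(A[:,0],3))
E
python3 - <<'E'
from h import *
p=env.snapshot("wrist"); held(p,(18,110,90),(35,255,255))
E
```

```text
corners [[362.0, 211.0], [361.0, 418.0], [268.0, 421.0], [258.0, 216.0]]
top centre [567.6  12.7 154.5] rel tcp [  2.7  -0.9 -10.2] long axis [0.998 0.017 0.063] short [-0.015  0.999 -0.032]
```

The held plate shows at the same pixels as in the bench image, so it hasn't slipped and is level. Now I carry it over the tray, tilting 6.5° about y with the +x end up.

>>> drive_tool(
  motion=[
    {"travel": [-0.19,-0.79,-0.3],"turn": [0,-0.18,0],"fingers": 30},
    {"travel": [-0.19,-0.79,-0.4],"turn": [0,-0.18,0],"fingers": 30},
    {"travel": [-0.19,-0.79,-0.4],"turn": [0,-0.18,0],"fingers": 30},
    {"travel": [-0.19,-0.79,-0.4],"turn": [0,-0.18,0],"fingers": 30},
    {"travel": [-0.19,-0.79,-0.4],"turn": [0,-0.18,0],"fingers": 30},
    {"travel": [-0.2,-0.79,-0.4],"turn": [0,-0.18,0],"fingers": 30},
    {"travel": [0,0,-0.7],"turn": [0,0,0],"fingers": 30},
    {"travel": [0,0,-0.7],"turn": [0,0,0],"fingers": 30},
    {"travel": [0,0,-0.5],"turn": [0,0,0],"fingers": 30},
    {"travel": [0,0,0],"turn": [0,0,0],"fingers": 30},
    {"travel": [0,0,0],"turn": [0,0,0],"fingers": 30},
  ],
)

```text
clock: 9.0
ee_pos: [0.5307, -0.1289, 0.039]
tool_rot: [0.057, 0.002, 0.998, 0.0]
wrist_force: [0.0, -0.4, 0.7]
width: 0.0333
```

Run:
```python
from h import *
tcp()
p=env.snapshot("wrist"); save(p,"w5"); held(p,(18,110,90),(35,255,255))
```

```text
t 9.0 tcp [ 530.7 -128.9   39. ] jaw [0.005 1.    0.001] z [ 0.113  0.    -0.994] F [ 0.  -0.4  0.7] w 33.3
corners [[362.0, 211.0], [360.0, 420.0], [267.0, 421.0], [258.0, 216.0]]
top centre [ 534.5 -130.2   29.2] rel tcp [  3.5  -1.2 -10.3] long axis [0.983 0.013 0.185] short [-0.012  1.    -0.007]
```

View pics/w5.png

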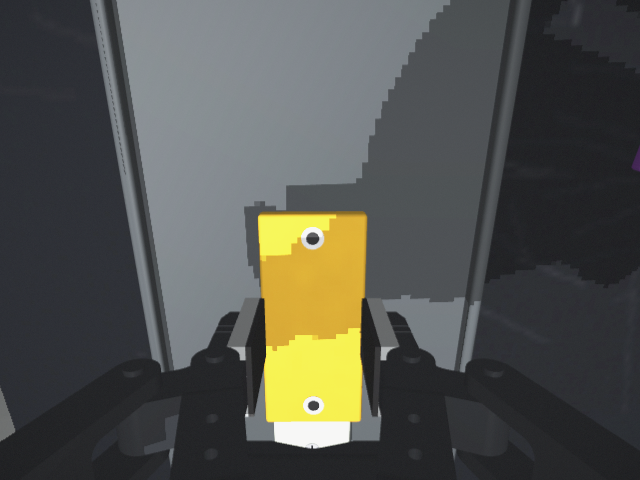

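The wrist view shows yellow centred in the tray between the rims, with the white end (275–350, 430) in line behind it. I'll lower it.

>>> drive_tool(
  motion=[
    {"travel": [-0.03,0,-0.3],"turn": [0,0,0],"fingers": 30},
    {"travel": [0,0,-0.25],"turn": [0,0,0],"fingers": 30},
    {"travel": [0,0,-0.07],"turn": [0,0,0],"fingers": 30},
    {"travel": [0,0,0],"turn": [0,0,0],"fingers": 30},
    {"travel": [0,0,0],"turn": [0,0,0],"fingers": 30},
  ],
)

```text
clock: 9.55
ee_pos: [0.5297, -0.129, 0.0201]
tool_rot: [0.057, 0.003, 0.998, 0.0]
wrist_force: [-0.2, 0.7, -0.8]
width: 0.0335
```

>>> drive_tool(
  motion=[
    {"travel": [0,0,-0.05],"turn": [0,0,0],"fingers": 30},
    {"travel": [0,0,0],"turn": [0,0,0],"fingers": 30},
  ],
)

```text
clock: 9.75
ee_pos: [0.5296, -0.129, 0.0185]
tool_rot: [0.057, 0.003, 0.998, 0.0]
wrist_force: [-0.4, 0.3, -0.6]
width: 0.0334
```

>>> drive_tool(
  motion=[
    {"travel": [0,0,-0.04],"turn": [0,0,0],"fingers": 30},
    {"travel": [0,0,0],"turn": [0,0,0],"fingers": 30},
    {"travel": [0,0,0],"turn": [0,0,0],"fingers": 30},
  ],
)

```text
clock: 10.05
ee_pos: [0.5297, -0.129, 0.0175]
tool_rot: [0.057, 0.003, 0.998, 0.0]
wrist_force: [0.1, -0.1, 1.0]
width: 0.0335
```

>>> drive_tool(
  motion=[
    {"travel": [0,0,-0.02],"turn": [0,0,0],"fingers": 30},
    {"travel": [0,0,0],"turn": [0,0,0],"fingers": 30},
    {"travel": [0,0,0],"turn": [0,0,0],"fingers": 30},
  ],
)

```text
clock: 10.35
ee_pos: [0.5298, -0.1291, 0.0173]
tool_rot: [0.057, 0.003, 0.998, 0.0]
wrist_force: [-3.7, 0.6, 9.3]
width: 0.0334
```

Contact came at the expected height (9 N). I'll release and withdraw along the tool axis.

>>> drive_tool(
  motion=[
    {"travel": [0,0,0.01],"turn": [0,0,0],"fingers": 36},
    {"travel": [0,0,0],"turn": [0,0,0],"fingers": 38},
    {"travel": [0,0,0],"turn": [0,0,0],"fingers": 42},
    {"travel": [0,0,0],"turn": [0,0,0],"fingers": 48},
    {"travel": [0,0,0],"turn": [0,0,0],"fingers": 52},
    {"travel": [0,0,0],"turn": [0,0,0],"fingers": 52},
    {"travel": [-0.02,0,0.2],"turn": [0,0,0],"fingers": 52},
    {"travel": [-0.05,0,0.5],"turn": [0,0,0],"fingers": 52},
    {"travel": [-0.1,0,0.9],"turn": [0,0,0],"fingers": 52},
    {"travel": [-0.1,0,0.9],"turn": [0,0,0],"fingers": 52},
    {"travel": [0,0,0.9],"turn": [0,0.54,0],"fingers": 52},
    {"travel": [0,0,0.5],"turn": [0,0.54,0],"fingers": 52},
  ],
)

```text
clock: 11.55
ee_pos: [0.5218, -0.1293, 0.1379]
tool_rot: [0.001, 0.003, 1.0, -0.001]
wrist_force: [-0.4, 0.6, -0.6]
width: 0.0519
```

>>> drive_tool(
  motion=[
    {"travel": [0.5,0,0.8],"turn": [0,0,0],"fingers": 52},
    {"travel": [0.5,0,0.8],"turn": [0,0,0],"fingers": 52},
    {"travel": [0.5,0,0],"turn": [0,0,0],"fingers": 52},
    {"travel": [0,0,0],"turn": [0,0,0],"fingers": 52},
    {"travel": [0,0,0],"turn": [0,0,0],"fingers": 52},
  ],
)

```text
clock: 12.05
ee_pos: [0.5659, -0.1289, 0.1822]
tool_rot: [-0.0, 0.003, 1.0, 0.0]
wrist_force: [-0.2, -0.1, 1.1]
width: 0.0519
```

Run:
```python
from h import *
tcp()
p=env.snapshot("wrist"); save(p,"w6"); f=p["frame"].astype(int)
for d in env.cut_out("plate_yellow",p)+env.cut_out("tray",p): print(round(d["conf"],2),np.round(d["box"]),*rect(p,d["region"],.0135))
m=(f.min(2)>150).astype(np.uint8); k,l,st,_=cv2.connectedComponentsWithStats(m)
for i in range(1,k):
    if st[i,4]>300: print("white",st[i],*rect(p,l==i,.010))
```

```text
t 12.05 tcp [ 565.9 -128.9  182.2] jaw [0.005 1.    0.   ] z [-0.001  0.    -1.   ] F [-0.2 -0.1  1.1] w 51.9
0.67 [487.   0. 564. 108.] [455.8   8.4] [64.3 36.6] -6.6
0.65 [286. 111. 340. 227.] [ 531.4 -130.1] [79.8 35.9] -0.3
0.57 [546. 182. 640. 259.] [567.6  77.2] [80.3 35.7] 70.7
0.79 [201.   0. 420. 308.] [ 530.6 -130.1] [211.4 139.5] -0.3
white [    0     0   125   315 32830] [ 531.6 -322.7] [217.1  96.4] -0.3
white [  214     0   168   302 34305] [ 527. -137.] [206.5 110.3] -0.0
white [209  77  17 223 664] [ 549. -198.] [158.9   2.3] -0.2
white [239 306 148   3 433] [ 635.4 -130.3] [113.    1.7] 89.7
white [379 361  24  63 453] [711.4 -67.6] [57.8 12.7] 15.1
white [ 221  398   83   21 1385] [ 725.7 -172.8] [69.1 16.5] -87.2
white [328 403  50  19 675] [729.7 -98. ] [40.8 15.9] -87.3
```

View pics/w6.png

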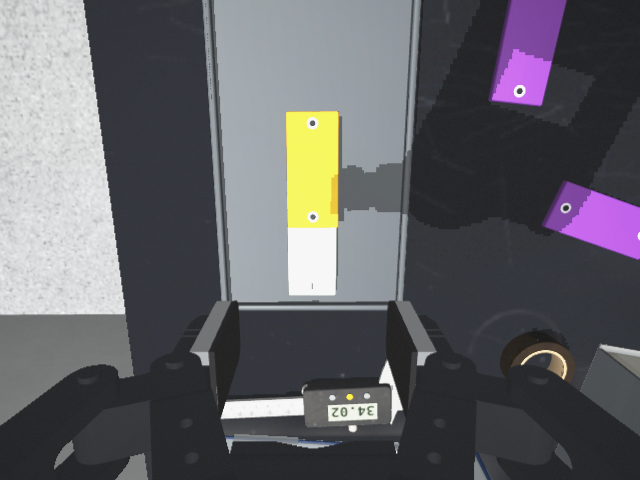

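Yellow lies at (531,-130), straight (yaw -0.3°, like white) and covering a third of white (free white rows 227–295). Next is blue.

>>> drive_tool(
  motion=[
    {"travel": [-0.39,0.88,0],"turn": [0,0,0.23],"fingers": 52},
    {"travel": [-0.39,0.88,0],"turn": [0,0,0.23],"fingers": 52},
    {"travel": [-0.39,0.88,0],"turn": [0,0,0.23],"fingers": 52},
    {"travel": [-0.39,0.88,0],"turn": [0,0,0.23],"fingers": 52},
    {"travel": [-0.39,0.88,-0.3],"turn": [0,0,0.23],"fingers": 52},
    {"travel": [-0.39,0.88,-0.3],"turn": [0,0,0.23],"fingers": 52},
    {"travel": [-0.39,0.88,-0.3],"turn": [0,0,0.23],"fingers": 52},
    {"travel": [-0.39,0.87,-0.3],"turn": [0,0,0.23],"fingers": 52},
    {"travel": [-0.39,0.87,-0.3],"turn": [0,0,0.23],"fingers": 52},
    {"travel": [-0.39,0.87,-0.3],"turn": [0,0,0.23],"fingers": 52},
    {"travel": [0,0,-0.9],"turn": [0,0,0],"fingers": 52},
    {"travel": [0,0,-0.9],"turn": [0,0,0],"fingers": 52},
  ],
)

```text
clock: 13.4
ee_pos: [0.449, 0.1346, 0.0737]
tool_rot: [0.001, -0.118, 0.993, 0.0]
wrist_force: [1.2, 0.3, 1.2]
width: 0.0519
```

>>> drive_tool(
  motion=[
    {"travel": [0,0,0],"turn": [0,0,0],"fingers": 50},
    {"travel": [0,0,0],"turn": [0,0,0],"fingers": 50},
  ],
)

```text
clock: 13.6
ee_pos: [0.4494, 0.1339, 0.0745]
tool_rot: [-0.0, -0.117, 0.993, -0.0]
wrist_force: [-0.2, -0.6, 1.0]
width: 0.0499
```

Run:
```python
from h import *
tcp()
p=env.snapshot("wrist"); save(p,"w7")
for d in env.cut_out("plate_blue",p): print(round(d["conf"],2),np.round(d["box"]),*rect(p,d["region"],.006))
```

```text
t 13.6 tcp [449.4 133.9  74.5] jaw [-0.233  0.972 -0.   ] z [-0.001 -0.    -1.   ] F [-0.2 -0.6  1. ] w 49.9
0.61 [273. 186. 348. 338.] [450.6 132.8] [79.6 36.4] 13.4
```

>>> drive_tool(
  motion=[
    {"travel": [0.04,-0.04,-0.6],"turn": [0,0,0],"fingers": 50},
    {"travel": [0,0,-0.6],"turn": [0,0,0],"fingers": 50},
    {"travel": [0,0,-0.5],"turn": [0,0,0],"fingers": 50},
    {"travel": [0,0,-0.25],"turn": [0,0,0],"fingers": 48},
    {"travel": [0,0,-0.15],"turn": [0,0,0],"fingers": 46},
    {"travel": [0,0,-0.09],"turn": [0,0,0],"fingers": 42},
    {"travel": [0,0,0],"turn": [0,0,0],"fingers": 42},
    {"travel": [0,0,0],"turn": [0,0,0],"fingers": 42},
  ],
  newtons=50,
)

```text
clock: 14.5
ee_pos: [0.451, 0.133, 0.0088]
tool_rot: [0.0, -0.118, 0.993, 0.0]
wrist_force: [-0.1, -0.0, -0.3]
width: 0.0421
```

>>> drive_tool(
  motion=[
    {"travel": [0,0,0],"turn": [0,0,0],"fingers": 37},
    {"travel": [0,0,0],"turn": [0,0,0],"fingers": 30},
    {"travel": [0,0,0],"turn": [0,0,0],"fingers": 30},
    {"travel": [0,0,0],"turn": [0,0,0],"fingers": 30},
  ],
  newtons=50,
)

```text
clock: 14.9
ee_pos: [0.4509, 0.133, 0.009]
tool_rot: [0.0, -0.118, 0.993, 0.0]
wrist_force: [-3.4, -0.4, 9.8]
width: 0.0343
```

>>> drive_tool(
  motion=[
    {"travel": [0,0,0.3],"turn": [0,0,0],"fingers": 30},
    {"travel": [0,0,0.7],"turn": [0,0,0],"fingers": 30},
    {"travel": [0,0,0.9],"turn": [0,0,0],"fingers": 30},
    {"travel": [0,0,0.9],"turn": [0,0,0],"fingers": 30},
    {"travel": [0,-0.3,0.5],"turn": [0,0,-0.3],"fingers": 30},
    {"travel": [0.1,-0.8,0],"turn": [0,0,-0.5],"fingers": 30},
    {"travel": [0.16,-0.9,0],"turn": [0,0,-0.5],"fingers": 30},
    {"travel": [0.1,-0.9,0],"turn": [0,0,-0.5],"fingers": 30},
    {"travel": [0.1,-0.9,0],"turn": [0,0,-0.5],"fingers": 30},
    {"travel": [0.1,-0.9,0],"turn": [0,0,0],"fingers": 30},
    {"travel": [0.1,-0.9,0],"turn": [0,0,0],"fingers": 30},
    {"travel": [0.1,-0.9,0],"turn": [0,0,0],"fingers": 30},
  ],
  newtons=60,
)

```text
clock: 16.1
ee_pos: [0.4735, -0.0632, 0.1079]
tool_rot: [0.0, 0.003, 1.0, -0.0]
wrist_force: [-0.7, 0.3, -0.9]
width: 0.0334
```

>>> drive_tool(
  motion=[
    {"travel": [0.1,-0.9,0],"turn": [0,-0.27,0],"fingers": 30},
    {"travel": [0,-0.83,0],"turn": [0,-0.27,0],"fingers": 30},
    {"travel": [0,-0.5,0],"turn": [0,-0.27,0],"fingers": 30},
    {"travel": [0,0,-0.8],"turn": [0,-0.27,0],"fingers": 30},
    {"travel": [0,0,-0.8],"turn": [0,0,0],"fingers": 30},
    {"travel": [0,0,-0.7],"turn": [0,0,0],"fingers": 30},
    {"travel": [0,0,0],"turn": [0,0,0],"fingers": 30},
    {"travel": [0,0,0],"turn": [0,0,0],"fingers": 30},
  ],
)

```text
clock: 16.9
ee_pos: [0.4767, -0.1291, 0.039]
tool_rot: [0.057, 0.003, 0.998, 0.0]
wrist_force: [0.3, 0.6, -1.0]
width: 0.0334
```

Run:
```python
from h import *
tcp()
p=env.snapshot("wrist"); save(p,"w8"); held(p,(95,90,50),(125,255,255))
```

```text
t 16.9 tcp [ 476.7 -129.1   39. ] jaw [0.005 1.    0.001] z [ 0.113  0.    -0.994] F [ 0.3  0.6 -1. ] w 33.4
corners [[363.0, 210.0], [360.0, 418.0], [267.0, 420.0], [258.0, 215.0]]
top centre [ 479.8 -130.2   29.8] rel tcp [ 2.8 -1.  -9.7] long axis [0.986 0.01  0.165] short [-0.005  1.    -0.028]
```

View pics/w8.png

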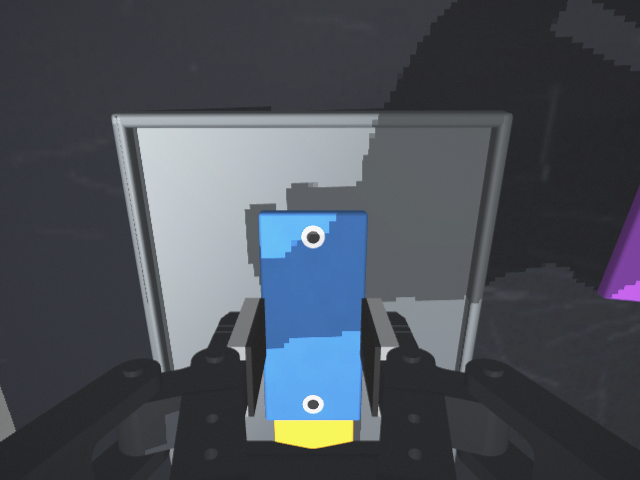

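Blue is held exactly as yellow was, in line with it (yellow end at (313,430)). I'll lower it the same way.

>>> drive_tool(
  motion=[
    {"travel": [0,0,-0.3],"turn": [0,0,0],"fingers": 30},
    {"travel": [0,0,-0.25],"turn": [0,0,0],"fingers": 30},
    {"travel": [0,0,-0.08],"turn": [0,0,0],"fingers": 30},
    {"travel": [0,0,-0.04],"turn": [0,0,0],"fingers": 30},
    {"travel": [0,0,0],"turn": [0,0,0],"fingers": 30},
    {"travel": [0,0,0],"turn": [0,0,0],"fingers": 30},
  ],
)

```text
clock: 17.55
ee_pos: [0.4766, -0.129, 0.0183]
tool_rot: [0.057, 0.003, 0.998, 0.0]
wrist_force: [-0.3, -0.4, -0.8]
width: 0.0337
```

>>> drive_tool(
  motion=[
    {"travel": [0,0,-0.04],"turn": [0,0,0],"fingers": 30},
    {"travel": [0,0,0],"turn": [0,0,0],"fingers": 30},
    {"travel": [0,0,0],"turn": [0,0,0],"fingers": 30},
  ],
)

```text
clock: 17.85
ee_pos: [0.4768, -0.1291, 0.0175]
tool_rot: [0.057, 0.003, 0.998, 0.0]
wrist_force: [-2.7, 0.8, 7.1]
width: 0.033
```

Contact again (7 N). I'll release, withdraw, and go up to look.

>>> drive_tool(
  motion=[
    {"travel": [0,0,0.01],"turn": [0,0,0],"fingers": 36},
    {"travel": [0,0,0],"turn": [0,0,0],"fingers": 38},
    {"travel": [0,0,0],"turn": [0,0,0],"fingers": 42},
    {"travel": [0,0,0],"turn": [0,0,0],"fingers": 48},
    {"travel": [0,0,0],"turn": [0,0,0],"fingers": 52},
    {"travel": [0,0,0],"turn": [0,0,0],"fingers": 52},
    {"travel": [-0.02,0,0.2],"turn": [0,0,0],"fingers": 52},
    {"travel": [-0.05,0,0.5],"turn": [0,0,0],"fingers": 52},
    {"travel": [-0.1,0,0.9],"turn": [0,0,0],"fingers": 52},
    {"travel": [-0.1,0,0.9],"turn": [0,0,0],"fingers": 52},
    {"travel": [0,0,0.9],"turn": [0,0.54,0],"fingers": 52},
    {"travel": [0,0,0.5],"turn": [0,0.54,0],"fingers": 52},
  ],
)

```text
clock: 19.05
ee_pos: [0.4686, -0.1293, 0.1372]
tool_rot: [0.0, 0.003, 1.0, -0.001]
wrist_force: [-0.2, 0.5, 0.3]
width: 0.052
```

>>> drive_tool(
  motion=[
    {"travel": [0.9,0,0.8],"turn": [0,0,0],"fingers": 52},
    {"travel": [0.9,0,0.8],"turn": [0,0,0],"fingers": 52},
    {"travel": [0.9,0,0],"turn": [0,0,0],"fingers": 52},
    {"travel": [0.2,0,0],"turn": [0,0,0],"fingers": 52},
    {"travel": [0,0,0],"turn": [0,0,0],"fingers": 52},
    {"travel": [0,0,0],"turn": [0,0,0],"fingers": 52},
  ],
)

```text
clock: 19.65
ee_pos: [0.5545, -0.1289, 0.1819]
tool_rot: [-0.001, 0.003, 1.0, 0.0]
wrist_force: [-0.1, -0.0, 0.1]
width: 0.0521
```

Run:
```python
from h import *
tcp()
p=env.snapshot("wrist"); save(p,"w9")
for o in("plate_yellow","plate_blue","tray"):
    for d in env.cut_out(o,p): print(o,round(d["conf"],2),np.round(d["box"]),*rect(p,d["region"],.0135))
q=env.snapshot("side")
for d in env.cut_out("plate_red",q): print("red",round(d["conf"],2),*rect(q,d["region"],.006))
s=cv2.resize(cv2.cvtColor(q["frame"][150:240,255:415],cv2.COLOR_RGB2BGR),(640,360),interpolation=2)
cv2.imwrite("pics/f.png",cv2.resize(np.vstack([cv2.cvtColor(p["frame"][:320],cv2.COLOR_RGB2BGR),s]),(560,595)))
```

```text
t 19.65 tcp [ 554.5 -128.9  181.9] jaw [0.005 1.    0.   ] z [-0.001  0.    -1.   ] F [-0.1 -0.   0.1] w 52.1
plate_yellow 0.87 [489.   0. 568. 123.] [449.6   8.9] [74.8 36.8] -6.6
plate_yellow 0.63 [284. 167. 341. 244.] [ 544.4 -130.4] [54.7 36.6] -0.3
plate_yellow 0.63 [544. 199. 640. 273.] [567.3  77.6] [80.6 34.6] 70.7
plate_blue 0.88 [285.  44. 338. 167.] [ 478.  -130.3] [78.4 36.4] 0.1
tray 0.8 [200.   0. 420. 323.] [ 524.5 -130.4] [222.  138.3] -0.3
red 0.78 [581.  255.2] [80.4 42.5] 14.0
```

View pics/f.png

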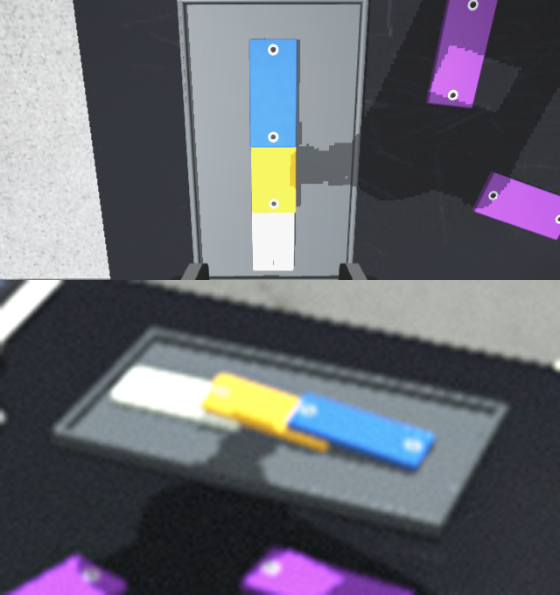

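The pictures show a straight shingled row down the middle of the tray: white, yellow, blue. The visible yellow is 54.7 mm long, so blue covers about 25–27 mm of it. Handing in.

```bash
python3 -c "
from workcell import env
print(env.job_done())"
```

```text
the job is handed in; nothing more can be done
None
```

The row is laid: yellow rests on the white plate's end and blue on yellow. I set each one down tilted about 6.5° and released it after light contact (7–9 N). I handed the job in at about 20 s of the 51 s allowed.

- **Spacing:** seen from above, white is at x = 585 mm, yellow at 531 mm and blue at 478 mm. That is about 53 mm per step and a cover of about 26 mm.
- **Straightness:** the plates lie within about 0.5 mm of y = -130 mm and within 0.4° of each other. The tray's centre came out at the same y to within a few tenths of a millimetre in that view.
- **Red plate:** it shows at the same place as at the start, within 1 mm.
- **Gripper:** it was clear of everything at hand-in.

Two things did not fully agree:
- **Held plates:** the measured pose in the hand was about 3 mm and 4° off the level pose. I discounted it, because yellow appeared at the same pixels as when gripped flat on the bench, and blue matched.
- **Final tilt:** I judged it only from the pictures and the contact height, and did not measure it separately.

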